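Scan the tool case and hold its lid open

ROBOT

A 7-joint arm with a two-finger parallel gripper is mounted at the origin on a cart in front of the work surface, level with it; the furniture and walls round the work are solid. World frame = base frame: x ahead of the robot, y to its left, z up, the work surface at z = 0. Lengths are in m, angles in rad, forces in N, time in s.
With the tool pointing down it reaches from about 0.4 to 0.85 m from the base axis. Payload 10.4 kg.
Tool frame: the origin (TCP) lies midway between the tips of the shut fingers; the grasp point (between the pads) lies 19 mm behind it; z points along the fingers, y is the line along which they close (so a half turn about z gives the same grasp; the last joint's range is limited). The gripper opens to 85 mm and grips with 20 to 120 N. Pads are 22 mm wide; open, the fingers measure 114 mm over their backs; the gripper's body (76 mm by 85 mm) begins 54 mm behind the grasp point. The pads swing forward as they close: fully open they stand 13 mm farther back than shut.
Start: joints at [-1.218, 0.332, -0.065, 1.46, 0.022, 1.35, -0.088], TCP at [0.229, 0.581, 0.231] pointing down, gripper open.
Joint ranges: [-2.6, 2.6], [-0.5, 2.12], [-1.47, 1.34], [0.16, 2.42], [-1.27, 4.41], [0.06, 2.06], [-2.6, 2.6]. Speed limits (rad/s): [2.22, 2.22, 2.79, 2.79, 3.14, 3.14, 3.14].

INTERFACE

Orientations are given as a unit quaternion [x, y, z, w].
In Python, from workcell import get_obs, camera, camera_params, hand_in gives the robot as it stands.
- The arm moves only by the tool carry_out, never from a script. Its argument "commands" is a list that holds one entry, the list of rows, each a list of 6 numbers: the shift along the tool's x, y, z in units of 40 mm (1.0 is 40 mm), then the turn, a rotation vector about the tool's x, y, z in units of 6 degrees (1.0 is 6 degrees). In form: [[[x, y, z, ax, ay, az], ...]]. A call has 1 to 20 rows; each row shifts and turns the commanded pose from where the row before left it, along the tool's axes as they then stand; what a row does not reach is not made up. A row lasts 1/12 s, in which the tool goes at most 41.7 mm and 7.16 degrees, less where a joint would pass 70% of its speed; a pose out of reach is approached as far as the arm can. A call is refused whole if a number of a shift passes 1 or a number of a turn 1, either way. A call with a gripper value outside its range is refused whole. "hand" is the closure, from -1 (fully open) to 1 (shut), set as the call begins (left out, the last holds). The fingers move at their own pace and stop on an object; "force" is the grip in N (left out, the last holds). Time passes only in rows, so rows that do not move let the fingers close. It gives the time, the measured TCP pose, the force, the opening and the grip force at its end, in the units of the state.
- get_obs(): the state, without advancing time (a new reading comes with each control period).
- camera(name): name is "side" or "top"; returns the picture (420x560x3 uint8, red, green, blue); there is no depth.
- camera_params(name): a dict with "mtx" (3x3 intrinsics, pixels), "R" (3x3) and "t" (3): a world point X has camera coordinates R X + t. Camera axes: x right, y down, z forward; pixel columns grow to the right and rows downward; lengths in m; the calibration is good to about 2 mm. A picture is of the moment at which its call begins. camera_params takes no time and is no camera call.
- hand_in(): hands the job in; it is judged then, once.
The state is a dict: "clock": time; "joint_pos": joint angles; "joint_velocities": joint speeds; "tau": joint torques, N m; "position": TCP position; "ee_rot": TCP orientation; "ft_force": force on the tool from outside, world axes, zero at the start; "torque": the same for the moment, N m; "grip_width": opening from 0.0 (shut) to 1.0 (fully open); "grasp_force": force on a finger pad.
Only numpy, scipy, OpenCV 4.12 (cv2) and the standard library are available. Lean on these libraries where they do the work, as an engineer would, in place of code of your own. Each camera call takes 0.05 s, during which the arm holds its last target. There are 200 camera calls.

TASK

Book the punch set out of its case for a colleague: pick up the hand scanner by its grip, aim it squarely at the middle of the barcode label on the left end of the closed case, with its nose about 8 cm from the label, hold it steady there for two seconds, then lay it gently back on the bench, flat, and let go of it. Then lift the case's lid by the tab at its front to 60 degrees open and keep holding it there: the lid falls shut by itself, so the program finishes while the gripper is still holding it at 60 degrees, with the scanner left lying on the bench. Leave the other things where they are.

Things in the scene. Friction and masses are not known exactly. Their poses are not given: they have to be found in the camera images.
- case: Grey lidded metal tool case, fixed to the bench, 130 (x) x 200 (y) x 86 mm high with the lid shut (open box 75 mm high, lid 10 mm thick on it). Origin at the centre of its underside; x points from the front (tab side) to the hinge side at the back, y to the end that carries the barcode label, z up. Its position and yaw vary.
- label (a point): Centre of the white barcode label (64 mm wide, 42 mm high, upright black bars) on the case's left (+y) end face, 101 mm from the case's centre along its y and 44 mm above the bench. Axes as the case's: y points straight out of the label.
- lid_axis (a point): Middle of the lid's hinge line, on the upper back edge of the case: 65 mm behind the case's centre along its x and 75.5 mm above the bench. The hinge line runs along the case's y. This point does not move.
- lid_tab (a point): Grip point on the lid's pull tab, a dark steel tongue at the middle of the lid's front edge: 26 mm wide (case's y), 8 mm thick, 42 mm long, free beside and below. The point is 27 mm out from the lid's edge; lid shut, 157 mm in front of the hinge line and 5 mm above it, and it circles the hinge with the lid. Pinched from above on its two sides, the tab turns between the pads as the lid rises.
- lid (a joint): Opening angle of the lid in rad: 0 shut, 1.047 = 60 degrees, stop at 1.8. The lid weighs about 0.35 kg, has no friction or catch to speak of, and falls shut when let go below about 90 degrees.
- scanner_grip (a point): Grip point of the loose black hand scanner (189 mm long, 38 high, 0.17 kg) lying flat: on its straight grip, half-way up, 18 mm above the bench. x points along it to the nose, z up as it lies. The grip is 36 mm wide (y) and reaches 75 mm back from this point and about 30 mm forward, where the 60 mm wide head begins. At the start the nose points roughly to the right, toward the case.
- scanner_nose (a point): Middle of the scanner's nose (reading window), 112 mm ahead of the grip point along the scanner's x and 19 mm above its underside. Its beam leaves along +x. Axes as the scanner's.
- scanner_focus (a point): Point in the air on the beam, 80 mm ahead of the nose along the scanner's x: it belongs near the middle of the label when the scanner is aimed well. Axes as the scanner's.
- scanner: The scanner itself; origin at the centre of its underside, 20 mm from the grip point toward the nose along its x and 18 mm below it; axes as for the grip point.
- stapler: Stapler, 34x136x43 mm, bystander; origin at the centre of its underside.
- mouse: Computer mouse, 96x55x34 mm, bystander; origin at the centre of its underside.
- label_roll: Roll of white labels, 69 mm across, 40 mm high, bystander; origin at the centre of its underside.
- marker: Marker pen with a black cap, 17x135x16 mm, bystander; origin at the centre of its underside.
- tape: Roll of black tape, 62 mm across, 19 mm high, bystander; origin at the centre of its underside.
- bin: Small open parts bin, 55x88x34 mm, bystander; origin at the centre of its underside.

How it is judged:
By the outcome, as a careful person would: the job done as asked, in the order asked, and still so for the second after the job is handed in, while the arm keeps its last pose, push and grip.
It also fails if it takes over 61 s, if anything falls off the work surface, if the arm or the gripper's body presses on something with over 40 N, if the wrist force passes 120 N, or if a joint passes its speed limit or range.

## Working session

There is one attempt and no reset: what is moved stays moved. The work goes in short steps, Python scripts to look and compute and a tool call to move; the robot and the scene stay as the last step left them, time stands still between calls to the robot, and variables do not carry over. Pictures are saved under pics/ and viewed, at most 10 in all, crops included, and the job is handed in when it is done.

Besides the shell and the picture viewer there is one more tool, called after "Call:" in YAML: its name, and indented under it one key for each argument. carry_out: Moves the arm, as the interface text tells. Its arguments: {"type":"object","properties":{"commands":{"type":"array"},"hand":{"type":"number"},"force":{"type":"number"}},"required":["commands"]}

```bash
ls; mkdir -p pics
python3 - <<'E'
from workcell import *
import cv2
for n in("top","side"):
    cv2.imwrite(f"pics/{n}0.png",camera(n)[:,:,::-1]); p=camera_params(n); print(n,p)
o=get_obs(); print(o)
E
```

```text
pics
top {'mtx': array([[481.42981877,   0.        , 278.37839364],
       [  0.        , 481.42981877, 209.32921875],
       [  0.        ,   0.        ,   1.        ]]), 'R': array([[-0.0093061 , -0.99987801, -0.01254425],
       [-0.98894373,  0.01105959, -0.14787829],
       [ 0.14799899,  0.01102939, -0.98892601]]), 't': array([0.04029675, 0.48172419, 1.3642839 ])}
side {'mtx': array([[422.25942466,   0.        , 284.94715873],
       [  0.        , 422.25942466, 214.22201726],
       [  0.        ,   0.        ,   1.        ]]), 'R': array([[-0.86504268, -0.50150038, -0.01409023],
       [-0.24763945,  0.45124391, -0.85735269],
       [ 0.43632084, -0.73815737, -0.51453652]]), 't': array([0.41801291, 0.19132775, 1.33005951])}
{'clock': 0.1, 'joint_pos': array([-1.21758011,  0.33280374, -0.06469382,  1.46084187,  0.02161984,
        1.34988257, -0.08852382]), 'joint_velocities': array([ 0.00116103, -0.0010649 ,  0.00144258, -0.00267902, -0.0021239 ,
       -0.00094083,  0.00024439]), 'tau': array([ 1.35007609e-03, -6.26741195e+01,  4.90357191e-02, -3.92424917e+01,
        1.63321698e-02,  6.94601287e-03, -2.59588541e-05]), 'position': array([0.22928813, 0.58107551, 0.23060594]), 'ee_rot': array([ 1.86807351e-01,  9.82396371e-01, -6.14814510e-04, -7.81260115e-05]), 'ft_force': array([ 0.17339371,  0.51033194, -0.84643224]), 'torque': array([ 0.04366383, -0.01430244, -0.03184548]), 'grasp_force': 0.0, 'grip_width': 1.0016034733388768}
```

View pics/top0.png

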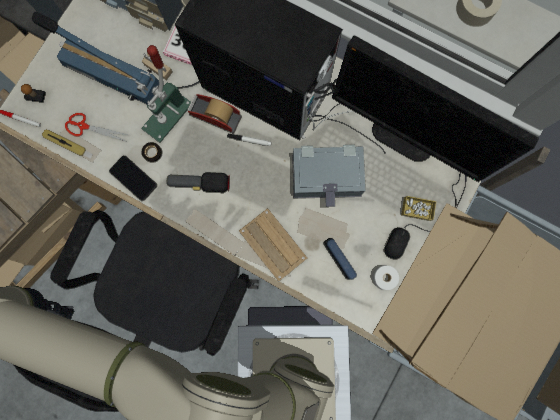

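View pics/side0.png

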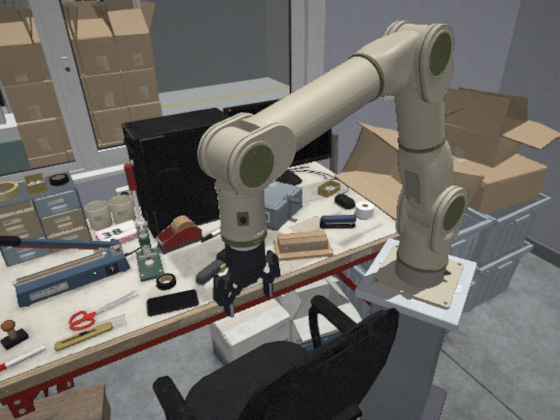

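The top view shows the scanner at about (168–230, 182), nose to the right. The case is at (292–365, 147–195) with its tab near (329, 196). In the side view the gripper partly hides the scanner. I'll zoom in on the top view to measure.

```bash
cat > h.py <<'E'
import numpy as np, cv2
from workcell import *
from scipy.spatial.transform import Rotation as Rn
def ray(n,u,v,z):
    p=camera_params(n); C=-p["R"].T@p["t"]; d=p["R"].T@np.linalg.inv(p["mtx"])@[u,v,1]
    return C+d*(z-C[2])/d[2]
def proj(n,X):
    p=camera_params(n); c=p["mtx"]@(p["R"]@np.array(X)+p["t"]); return c[:2]/c[2]
E
python3 - <<'E'
from h import *
im=cv2.imread("pics/top0.png")
c=im[130:220,155:375]
cv2.imwrite("pics/crop.png",cv2.resize(c,None,fx=3.6,fy=3.6,interpolation=cv2.INTER_CUBIC))
g=cv2.cvtColor(im,cv2.COLOR_BGR2GRAY)
m=np.zeros_like(g); m[165:200,160:236]=(g[165:200,160:236]<115)*255
cs,_=cv2.findContours(m,0,1); k=max(cs,key=cv2.contourArea); print("scan",cv2.minAreaRect(k),cv2.boundingRect(k))
pts=np.array([ray("top",*q,0.025)[:2] for q in k[:,0]],np.float32); print(cv2.minAreaRect(pts))
hsv=cv2.cvtColor(im,cv2.COLOR_BGR2HSV); print(hsv[175,300:360:15],hsv[150,300:360:15],hsv[182,175],hsv[182,215])
E
```

```text
scan ((197.5, 182.5), (21.0, 63.0), 90.0) (166, 172, 64, 22)
((0.5669496655464172, 0.2745102047920227), (0.187783345580101, 0.06340397894382477), 89.30162048339844)
[[ 93  23 133]
 [ 94  27 134]
 [ 96  30 134]
 [ 94  26 135]] [[ 96  27 132]
 [ 93  24 128]
 [ 93  23 132]
 [ 78  16 156]] [98 14 72] [15 13 38]
```

View pics/crop.png

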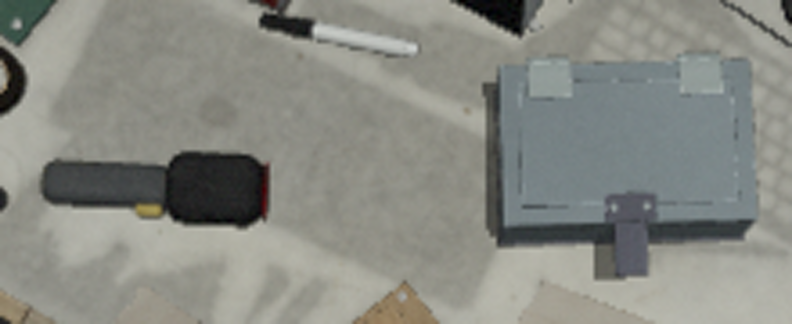

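The crop (scale 3.6) shows these points:
- **Scanner:** grip end at (42,183), nose at (268,190).
- **Lid corners:** (500,62), (752,58), (755,222) and (500,226).
- **Tab:** tip at about (632,277).

Run:
```python
from h import *
P=lambda a,b,z: ray("top",155+(a+.5)/3.6-.5,130+(b+.5)/3.6-.5,z)
a=P(42,183,.019);b=P(268,190,.019);d=(b-a);L=np.hypot(*d[:2]);print("scan tail/nose",a,b,L,np.degrees(np.arctan2(d[1],d[0])))
g=b-d/L*.112; print("grip",g)
q=[P(*c,.0855) for c in[(500,62),(752,58),(755,222),(500,226)]]
for x in q:print(x)
print("size",[np.linalg.norm(q[i]-q[(i+1)%4]) for i in range(4)])
c=sum(q)/4; e=(q[0]-q[1])+(q[3]-q[2]); th=np.arctan2(e[1],e[0]); yw=th-np.pi/2; f=(q[0]-q[3])+(q[1]-q[2]); print("case",c,np.degrees(yw),"fromx",np.degrees(np.arctan2(f[1],f[0])))
X=np.array([np.cos(yw),np.sin(yw),0]);Y=np.array([-np.sin(yw),np.cos(yw),0]);c[2]=0
print("label",c+.101*Y+[0,0,.044],"tab",c-.092*X+[0,0,.0805],"tip meas",P(632,277,.0805),"model",c-.107*X)
im=cv2.imread("pics/side0.png")
for k in[c+.101*Y+[0,0,.044],c-.092*X+[0,0,.0805]]+q:print("side",proj("side",k))
o=get_obs();print(Rn.from_quat(o["ee_rot"]).as_matrix())
cv2.imwrite("pics/sc.png",cv2.resize(im[160:300,190:330],None,fx=4,fy=4,interpolation=cv2.INTER_CUBIC))
```

```text
scan tail/nose [0.57535078 0.36873822 0.019     ] [0.56721107 0.18137164 0.019     ] 0.1875433035197791 -92.48751919185567
grip [0.57207207 0.2932661  0.019     ]
[ 0.65482012 -0.01018682  0.0855    ]
[ 0.65551759 -0.20999409  0.0855    ]
[ 0.52329371 -0.207652    0.0855    ]
[ 0.52243429 -0.0083387   0.0855    ]
size [np.float64(0.19980848598756323), np.float64(0.13224462622541913), np.float64(0.19931516193987778), np.float64(0.13239873049041292)]
case [ 0.58901643 -0.1090429   0.0855    ] 0.2234989563352003 fromx -0.9072263238700693
label [ 0.58862245 -0.00804367  0.044     ] tab [ 0.49701713 -0.10940177  0.0805    ] tip meas [ 0.48164423 -0.11101815  0.0805    ] model [ 0.48201724 -0.10946028  0.        ]
side [261.34734259 215.3537625 ]
side [296.07498758 200.87557127]
side [246.30381303 201.19247833]
side [273.96205409 180.22142317]
side [302.23444319 187.56839018]
side [276.35350576 210.02377659]
[[-9.30206015e-01  3.67037632e-01 -3.83205160e-04]
 [ 3.67037824e-01  9.30205271e-01 -1.17879406e-03]
 [-7.62023199e-05 -1.23717211e-03 -9.99999232e-01]]
```

View pics/sc.png

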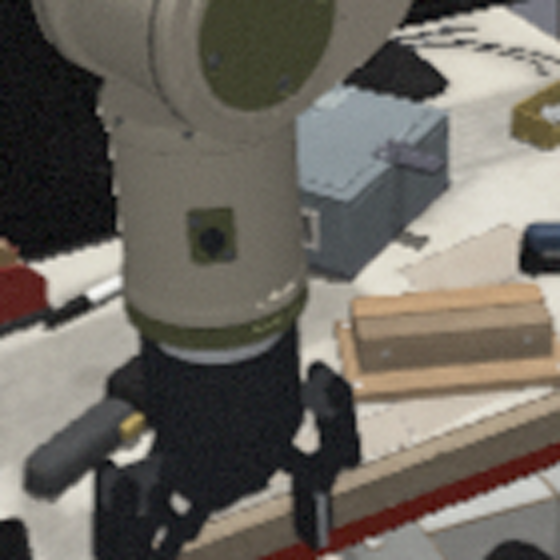

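Call:
carry_out:
  commands:
    - [[0,0,0,0,0,0.986],[0,0,0,0,0,0.986],[0,0,0,0,0,0.986],[0,0,0,0,0,0.986],[0,0,0,0,0,0.986],[0,0,0,0,0,0.986],[0,0,0,0,0,0.986],[0,0,0,0,0,0.986],[0,0,0,0,0,0.986],[0,0,0,0,0,0.986],[0,0,0,0,0,0.986],[0,0,0,0,0,0.986],[-0.55,0.74,0.27,0,0,0],[-0.55,0.74,0.27,0,0,0],[-0.55,0.74,0.27,0,0,0],[-0.55,0.74,0.27,0,0,0],[-0.55,0.74,0.27,0,0,0],[-0.55,0.74,0.27,0,0,0],[-0.55,0.74,0.27,0,0,0],[-0.55,0.74,0.27,0,0,0]]
  hand: -1

```text
clock: 1.77
position: [0.4592, 0.3937, 0.1442]
ee_rot: [0.722, 0.691, -0.0, -0.0]
ft_force: [-0.4, 1.3, 1.1]
grip_width: 1.002
grasp_force: 0.0
```

Call:
carry_out:
  commands:
    - [[-0.55,0.74,0.27,0,0,0],[-0.55,0.74,0.27,0,0,0],[-0.55,0.74,0.27,0,0,0],[-0.55,0.74,0.27,0,0,0],[0,0,0,0,0,0],[0,0,0,0,0,0]]

```text
clock: 2.27
position: [0.5739, 0.2988, 0.1003]
ee_rot: [0.724, 0.69, -0.001, 0.0]
ft_force: [-0.3, 0.4, 0.6]
grip_width: 0.998
grasp_force: 0.0
```

```bash
cat >> h.py <<'E'
def delta(pos,y_yaw,tilt=0):
    "units to go: rotation vector in tool axes, then shift in the axes after that turn"
    o=get_obs(); R=Rn.from_quat(o["ee_rot"]); a=np.radians(y_yaw)
    y=np.array([np.cos(a),np.sin(a),0]); z=np.array([0,0,-1.]); x=np.cross(y,z)
    T=Rn.from_matrix(np.c_[x,y,z])*Rn.from_rotvec([0,np.radians(tilt),0])
    rv=np.degrees((R.inv()*T).as_rotvec())/6
    s=T.inv().apply(np.array(pos)-o["position"])/.04; s0=R.inv().apply(np.array(pos)-o["position"])/.04
    print("clock",o["clock"],"pos",o["position"].round(4),"rot",rv.round(2),"shift after",s.round(2),"before",s0.round(2),"F",o["ft_force"].round(1),"w",round(o["grip_width"],3),"gf",o["grasp_force"])
E
python3 - <<'E'
from h import *
delta([.5724,.3013,.004],-2.5)
im=np.hstack([cv2.resize(camera("top")[140:230,150:250],None,fx=4,fy=4),cv2.resize(camera("side")[200:290,180:280],None,fx=4,fy=4)])
cv2.imwrite("pics/a.png",im[:,:,::-1])
E
```

```text
clock 2.2667 pos [0.5739 0.2988 0.1003] rot [-0.01  0.02 -0.05] shift after [ 0.06 -0.04  2.41] before [ 0.07 -0.04  2.41] F [-0.3  0.4  0.6] w 0.998 gf 0.0
```

View pics/a.png

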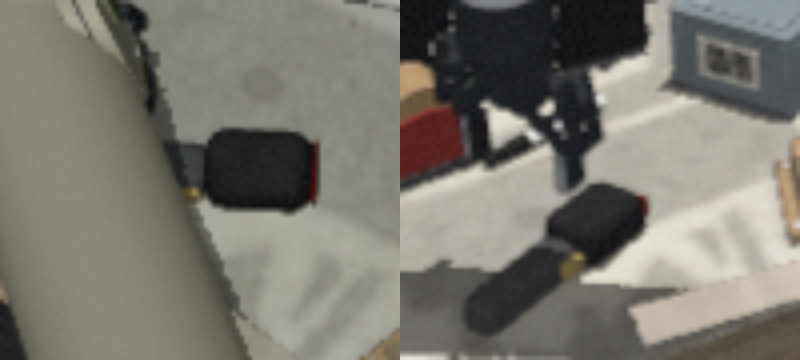

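The scanner hasn't moved. In the side view the label sits at pixel (262, 215.5), which matches my prediction of (261, 215). Going down to grip.

Call:
carry_out:
  commands:
    - [[0.01,0,0.5,0,0,-0.01],[0.01,-0.01,0.5,0,0,-0.01],[0.01,-0.01,0.5,0,0,-0.01],[0.01,-0.01,0.4,0,0,-0.01],[0.01,0,0.3,0,0,0],[0,0,0.2,0,0,0],[0,0,0,0,0,0],[0,0,0,0,0,0],[0,0,0,0,0,0]]

```text
clock: 3.12
position: [0.5721, 0.3046, 0.0069]
ee_rot: [0.721, 0.693, 0.001, 0.0]
ft_force: [-0.1, 0.1, 0.5]
grip_width: 1.001
grasp_force: 0.0
```

Call:
carry_out:
  commands:
    - [[0,0,0,0,0,0],[0,0,0,0,0,0],[0,0,0,0,0,0],[0,0,0,0,0,0],[0,0,0,0,0,0],[0,0,0,0,0,0],[0,0,0,0,0,0],[0,0,0,0,0,0],[0,0,0,0,0,0],[0,0,0,0,0,0]]
  hand: 1
  force: 70

```text
clock: 3.95
position: [0.5721, 0.3043, 0.0065]
ee_rot: [0.721, 0.693, 0.001, 0.0]
ft_force: [-0.2, -1.0, 6.8]
grip_width: 0.398
grasp_force: 70.3
```

Call:
carry_out:
  commands:
    - [[0,0,-0.15,0,0,0],[0,0,-0.25,0,0,0],[0,0,-0.22,0,0,0],[0,0,0,0,0,0]]

```text
clock: 4.28
position: [0.5727, 0.3046, 0.033]
ee_rot: [0.721, 0.693, 0.002, 0.0]
ft_force: [0.2, 0.4, -1.6]
grip_width: 0.4
grasp_force: 70.0
```

Run:
```python
from h import *
delta([.5888,.195,.0315],0)
```

```text
clock 4.2833 pos [0.5727 0.3046 0.033 ] rot [ 0.03 -0.02 -0.38] shift after [-2.74  0.4   0.04] before [-2.72  0.51  0.03] F [ 0.2  0.4 -1.6] w 0.4 gf 69.97130624949932
```

Call:
carry_out:
  commands:
    - [[0,0,0,0.03,-0.02,-0.38],[-0.25,0.05,0,0,0,0],[-0.5,0.1,0.01,0,0,0],[-0.5,0.1,0.01,0,0,0],[-0.5,0.05,0.01,0,0,0],[-0.5,0.05,0.01,0,0,0],[-0.4,0.05,0,0,0,0],[-0.1,0,0,0,0,0],[0,0,0,0,0,0],[0,0,0,0,0,0],[0,0,0,0,0,0]]

```text
clock: 5.2
position: [0.5872, 0.1957, 0.029]
ee_rot: [0.707, 0.708, -0.002, -0.001]
ft_force: [0.7, 0.9, -1.9]
grip_width: 0.396
grasp_force: 69.9
```

Run:
```python
from h import *
delta([.5888,.195,.0315],0)
print("nose pred",proj("top",[.5888,.072,.044]),proj("side",[.5888,.072,.044]))
print("label pred",proj("top",[.5888,-.008,.044]),proj("side",[.5888,-.008,.044]))
im=np.hstack([cv2.resize(camera("top")[130:210,210:310],None,fx=4,fy=4),cv2.resize(camera("side")[180:260,200:300],None,fx=4,fy=4)])
cv2.imwrite("pics/b.png",im[:,:,::-1])
```

```text
clock 5.2 pos [0.5872 0.1957 0.029 ] rot [-0.03  0.01  0.01] shift after [-0.02  0.04 -0.06] before [-0.02  0.04 -0.06] F [ 0.7  0.9 -1.9] w 0.396 gf 69.92854264564812
nose pred [265.48547337 173.00900289] [249.16630017 225.47824305]
label pred [292.83142795 172.68367805] [261.30083006 215.34720503]
```

View pics/b.png

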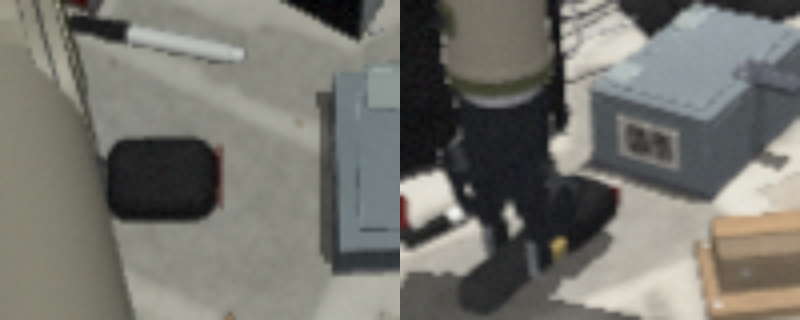

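The top view shows the nose's red strip at pixel (265, 174), against a prediction of (265.5, 173), so it is about 2 mm low in x. The side view shows only the near end of the red rim, near (254, 228.6). I'll check the nose height and pitch from that.

Run:
```python
from h import *
for n,(r0,r1,c0,c1) in {"top":(155,195,255,275),"side":(220,238,245,260)}.items():
    im=camera(n).astype(int)[r0:r1,c0:c1]; m=(im[...,0]-im[...,1]>20)&(im[...,0]-im[...,2]>20)
    v,u=np.nonzero(m); print(n,len(u),"u",u.min()+c0,u.max()+c0,(u+c0).mean(),"v",v.min()+r0,v.max()+r0,(v+r0).mean())
    if n=="top":
        print(ray(n,(u+c0).mean(),(v+r0).mean(),.044), ray(n,265,v.min()+r0-.5,.044),ray(n,265,v.max()+r0+.5,.044))
for dx in(.024,.028):
  for z in(.027,.0415,.056): print(dx,z,proj("side",[.586-dx,.072,z]))
```

```text
top 6 u 264 265 264.6666666666667 v 167 180 174.16666666666666
[0.58536613 0.07441444 0.044     ] [0.60833501 0.07331965 0.044     ] [0.56645357 0.07353725 0.044     ]
side 6 u 253 254 253.66666666666666 v 226 230 227.83333333333334
0.024 0.027 [255.6540461  231.43887653]
0.024 0.0415 [255.45093681 228.02668757]
0.024 0.056 [255.24579799 224.5804031 ]
0.028 0.027 [256.5899753  231.73647004]
0.028 0.0415 [256.39128773 228.32178949]
0.028 0.056 [256.19061249 224.87294861]
```

Call:
carry_out:
  commands:
    - [[-0.02,0.04,-0.06,-0.03,0.01,0.01],[0,0,0,0,0,0],[0,0,0,0,0,0],[0,0,0,0,0,0],[0,0,0,0,0,0],[0,0,0,0,0,0],[0,0,0,0,0,0],[0,0,0,0,0,0],[0,0,0,0,0,0],[0,0,0,0,0,0],[0,0,0,0,0,0],[0,0,0,0,0,0],[0,0,0,0,0,0],[0,0,0,0,0,0],[0,0,0,0,0,0],[0,0,0,0,0,0],[0,0,0,0,0,0],[0,0,0,0,0,0],[0,0,0,0,0,0],[0,0,0,0,0,0]]

```text
clock: 7.07
position: [0.5891, 0.1933, 0.0315]
ee_rot: [0.708, 0.707, -0.0, 0.0]
ft_force: [-0.3, 1.1, -2.6]
grip_width: 0.4
grasp_force: 70.0
```

Call:
carry_out:
  commands:
    - [[0,0,0,0,0,0],[0,0,0,0,0,0],[0,0,0,0,0,0],[0,0,0,0,0,0],[0,0,0,0,0,0],[0,0,0,0,0,0],[0,0,0,0,0,0],[0,0,0,0,0,0],[0,0,0,0,0,0],[0,0,0,0,0,0],[0,0,0,0,0,0],[0,0,0,0,0,0],[0,0,0,0,0,0],[0,0,0,0,0,0]]

```text
clock: 8.23
position: [0.5891, 0.1933, 0.0315]
ee_rot: [0.707, 0.707, -0.0, 0.0]
ft_force: [0.3, 1.0, -1.9]
grip_width: 0.392
grasp_force: 70.0
```

Call:
carry_out:
  commands:
    - [[0.25,0,0,0,0,0],[0.5,0,0,0,0,0],[0.5,0,0,0,0,0],[0.5,0,0,0,0,0],[0.5,0,0,0,0,0],[0.25,0,0,0,0,0],[0,0,0,0,0,0],[0,0,0.1,0,0,0],[0,0,0.1,0,0,0],[0,0,0.1,0,0,0],[0,0,0.1,0,0,0],[0,0,0.06,0,0,0],[0,0,0.04,0,0,0],[0,0,0.03,0,0,0],[0,0,0.02,0,0,0],[0,0,0.01,0,0,0],[0,0,0,0,0,0],[0,0,0,0,0,0],[0,0,0,0,0,0]]

```text
clock: 9.82
position: [0.5893, 0.2933, 0.0091]
ee_rot: [0.707, 0.707, -0.0, 0.0]
ft_force: [-0.4, 0.4, -2.3]
grip_width: 0.401
grasp_force: 69.9
```

Call:
carry_out:
  commands:
    - [[0,0,0.02,0,0,0],[0,0,0.015,0,0,0],[0,0,0.015,0,0,0],[0,0,0.01,0,0,0],[0,0,0.005,0,0,0],[0,0,0,0,0,0],[0,0,0,0,0,0]]

```text
clock: 10.4
position: [0.5892, 0.2933, 0.0065]
ee_rot: [0.707, 0.707, -0.0, 0.0]
ft_force: [-1.5, -0.1, 1.2]
grip_width: 0.403
grasp_force: 70.3
```

Call:
carry_out:
  commands:
    - [[0,0,0.008,0,0,0],[0,0,0,0,0,0],[0,0,0,0,0,0],[0,0,0,0,0,0]]
  force: 20

```text
clock: 10.73
position: [0.5892, 0.2933, 0.0065]
ee_rot: [0.707, 0.707, -0.0, 0.0]
ft_force: [-3.1, -1.4, 4.8]
grip_width: 0.397
grasp_force: 70.7
```

Call:
carry_out:
  commands:
    - [[0,0,0,0,0,0],[0,0,0,0,0,0],[0,0,0,0,0,0],[0,0,0,0,0,0],[0,0,0,0,0,0],[0,0,0,0,0,0],[0,0,0,0,0,0],[0,0,0,0,0,0]]
  hand: -1

```text
clock: 11.4
position: [0.5892, 0.2933, 0.006]
ee_rot: [0.707, 0.707, -0.0, 0.0]
ft_force: [-0.5, 0.0, -0.1]
grip_width: 0.998
grasp_force: 0.0
```

Call:
carry_out:
  commands:
    - [[0,0,-0.2,0,0,0],[0,0,-0.6,0,0,0],[0,0,-0.9,0,0,0],[0,0,-0.9,0,0,0],[0,0,-0.9,0,0,0],[0,0,-0.9,0,0,0],[0,0,-0.5,0,0,0],[0,0,0,0,0,0]]

```text
clock: 12.07
position: [0.5914, 0.2943, 0.2088]
ee_rot: [0.708, 0.707, 0.004, 0.001]
ft_force: [-0.2, -0.4, 0.2]
grip_width: 0.998
grasp_force: 0.0
```

Run:
```python
from h import *
print(get_obs()["joint_pos"].round(2))
delta([.4965,-.1095,.20],90); delta([.4965,-.1095,.20],-90)
im=np.hstack([cv2.resize(camera("top")[140:230,150:250],None,fx=4,fy=4),cv2.resize(camera("side")[200:290,180:280],None,fx=4,fy=4)])
cv2.imwrite("pics/c.png",im[:,:,::-1])
```

```text
[-0.75  0.42  0.3   1.41 -0.13  1.32 -0.45]
clock 12.0667 pos [0.5914 0.2943 0.2088] rot [  0.09   0.03 -15.01] shift after [  2.37 -10.09   0.22] before [-10.1   -2.36   0.16] F [-0.2 -0.4  0.2] w 0.998 gf 0.0
clock 12.0667 pos [0.5914 0.2943 0.2088] rot [ 0.03 -0.09 14.99] shift after [-2.37 10.09  0.22] before [-10.1   -2.36   0.16] F [-0.2 -0.4  0.2] w 0.998 gf 0.0
```

View pics/c.png

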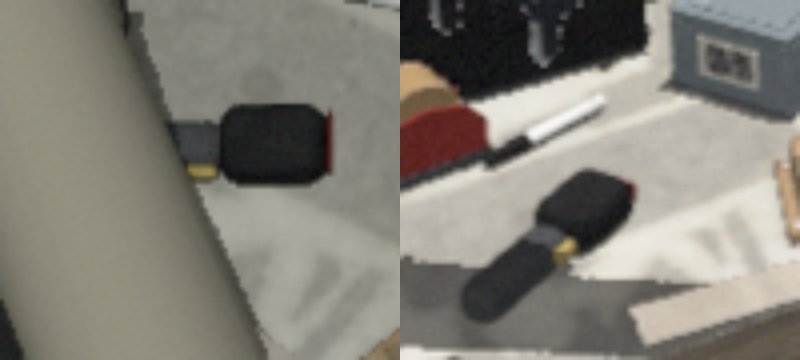

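The scanner lies flat on the bench, released, with its nose at about (232, 175) in the full image. Next, the lid tab.

Call:
carry_out:
  commands:
    - [[0,0,0,0,0,1],[0,0,0,0,0,1],[0,0,0,0,0,1],[0,0,0,0,0,1],[0,0,0,0,0,1],[0,0,0,0,0,1],[0,0,0,0,0,1],[0,0,0,0,0,1],[0,0,0,0,0,1],[0,0,0,0,0,1],[0,0,0,0,0,1],[0,0,0,0,0,1],[0,0,0,0,0,1],[0,0,0,0,0,1],[0,0,0,0,0,1]]

```text
clock: 13.42
position: [0.5884, 0.293, 0.2004]
ee_rot: [1.0, -0.003, -0.001, 0.001]
ft_force: [-0.4, -0.1, -0.1]
grip_width: 1.001
grasp_force: 0.0
```

Call:
carry_out:
  commands:
    - [[-0.2,0.84,0.1,0,0,0],[-0.2,0.84,0.1,0,0,0],[-0.2,0.84,0.1,0,0,0],[-0.2,0.84,0.1,0,0,0],[-0.2,0.84,0.1,0,0,0],[-0.2,0.84,0.1,0,0,0],[-0.2,0.84,0.1,0,0,0],[-0.2,0.84,0.1,0,0,0],[-0.2,0.84,0.1,0,0,0],[-0.2,0.84,0.1,0,0,0],[-0.2,0.84,0.1,0,0,0],[-0.2,0.84,0.1,0,0,0],[0,0,0,0,0,0],[0,0,0,0,0,0],[0,0,0,0,0,0]]

```text
clock: 14.67
position: [0.4923, -0.1091, 0.1537]
ee_rot: [1.0, -0.001, -0.001, 0.0]
ft_force: [-0.1, 0.3, -0.1]
grip_width: 0.999
grasp_force: 0.0
```

Run:
```python
from h import *
print(get_obs()["joint_pos"].round(2))
delta([.494,-.110,.062],-90)
im=np.hstack([cv2.resize(camera("top")[140:230,280:380],None,fx=4,fy=4),cv2.resize(camera("side")[150:240,240:340],None,fx=4,fy=4)])
cv2.imwrite("pics/d.png",im[:,:,::-1])
```

```text
[-0.6   0.15  0.8   1.91 -0.11  1.13 -1.33]
clock 14.6667 pos [ 0.4923 -0.1091  0.1537] rot [ 0.01  0.01 -0.01] shift after [0.04 0.02 2.29] before [0.05 0.02 2.29] F [-0.1  0.3 -0.1] w 0.999 gf 0.0
```

View pics/d.png

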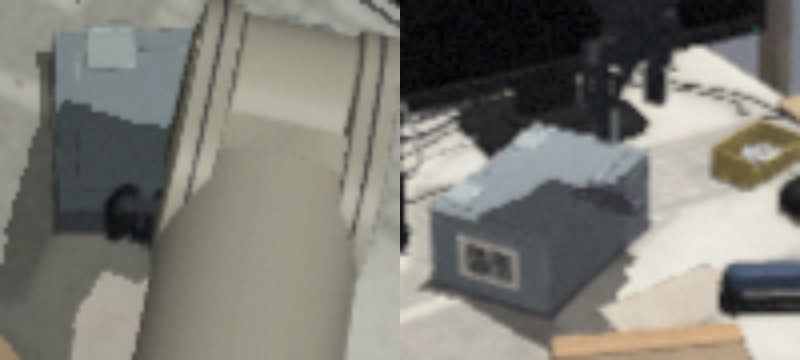

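The open fingers straddle the tab, with the near finger at about side-crop (612,115) and the tab at (615,195). Going down and closing.

Call:
carry_out:
  commands:
    - [[0.02,0.01,0.4,0,0,0],[0.02,0.01,0.5,0,0,0],[0,0,0.5,0,0,0],[0,0,0.4,0,0,0],[0,0,0.3,0,0,0],[0,0,0.19,0,0,0],[0,0,0,0,0,0],[0,0,0,0,0,0]]

```text
clock: 15.43
position: [0.4946, -0.1104, 0.063]
ee_rot: [1.0, -0.0, -0.0, 0.001]
ft_force: [0.4, 0.4, 0.7]
grip_width: 1.001
grasp_force: 0.0
```

Call:
carry_out:
  commands:
    - [[0,0,0,0,0,0],[0,0,0,0,0,0],[0,0,0,0,0,0],[0,0,0,0,0,0],[0,0,0,0,0,0],[0,0,0,0,0,0],[0,0,0,0,0,0],[0,0,0,0,0,0],[0,0,0,0,0,0],[0,0,0,0,0,0],[0,0,0,0,0,0]]
  hand: 1
  force: 45

```text
clock: 16.35
position: [0.4946, -0.1091, 0.0634]
ee_rot: [1.0, 0.0, -0.0, -0.001]
ft_force: [-3.0, 5.9, 9.0]
grip_width: 0.295
grasp_force: 43.9
```

```bash
cat > arc.py <<'E'
from h import *
# rigid point G: middle between pads, 23 mm behind TCP; it rides on the tab circle about the hinge
H=np.array([.654,0,.0755]); o=get_obs(); R=Rn.from_quat(o["ee_rot"]); p=o["position"]
g=p-R.apply([0,0,.023]); v=g-H; r=np.hypot(v[0],v[2]); a=np.degrees(np.arctan2(v[2],-v[0])); print("r",r,"angle now",a)
N=22; prev=(p,R); R0=R
for i in range(1,N+1):
    s=i/N; th=np.radians(a+s*(60+1.5-a)); ti=np.radians(-20*s)
    Ri=R0*Rn.from_rotvec([0,ti,0]); gi=H+[-r*np.cos(th),g[1],r*np.sin(th)]; pi=gi+Ri.apply([0,0,.023])
    d=prev[1].inv().apply(pi-prev[0])/.04; w=np.degrees((prev[1].inv()*Ri).as_rotvec())/6
    print([*d.round(2),*w.round(2)],pi.round(4)); prev=(pi,Ri)
E
python3 arc.py; python3 -c "
from h import *
delta([.494,-.110,.062],-90)"
```

```text
r 0.15981027682647286 angle now 3.912714215579565
[np.float64(0.01), np.float64(-0.0), np.float64(-0.18), np.float64(-0.0), np.float64(-0.15), np.float64(-0.0)] [ 0.4949 -0.1091  0.0707]
[np.float64(0.01), np.float64(-0.0), np.float64(-0.18), np.float64(-0.0), np.float64(-0.15), np.float64(0.0)] [ 0.4955 -0.1091  0.0779]
[np.float64(0.02), np.float64(-0.0), np.float64(-0.18), np.float64(0.0), np.float64(-0.15), np.float64(0.0)] [ 0.4964 -0.1091  0.0851]
[np.float64(0.02), np.float64(-0.0), np.float64(-0.18), np.float64(-0.0), np.float64(-0.15), np.float64(-0.0)] [ 0.4977 -0.1091  0.0922]
[np.float64(0.03), np.float64(-0.0), np.float64(-0.18), np.float64(-0.0), np.float64(-0.15), np.float64(0.0)] [ 0.4993 -0.1091  0.0993]
[np.float64(0.03), np.float64(-0.0), np.float64(-0.18), np.float64(-0.0), np.float64(-0.15), np.float64(0.0)] [ 0.5013 -0.1091  0.1063]
[np.float64(0.04), np.float64(-0.0), np.float64(-0.18), np.float64(0.0), np.float64(-0.15), np.float64(0.0)] [ 0.5035 -0.1091  0.1131]
[np.float64(0.04), np.float64(-0.0), np.float64(-0.17), np.float64(-0.0), np.float64(-0.15), np.fl
[... 1414 characters left out ...]
, np.float64(-0.0), np.float64(-0.15), np.float64(-0.0), np.float64(-0.15), np.float64(0.0)] [ 0.5524 -0.1091  0.1822]
[np.float64(0.1), np.float64(-0.0), np.float64(-0.14), np.float64(-0.0), np.float64(-0.15), np.float64(0.0)] [ 0.5581 -0.1091  0.1865]
[np.float64(0.11), np.float64(-0.0), np.float64(-0.14), np.float64(0.0), np.float64(-0.15), np.float64(-0.0)] [ 0.5639 -0.1091  0.1906]
[np.float64(0.11), np.float64(-0.0), np.float64(-0.14), np.float64(-0.0), np.float64(-0.15), np.float64(-0.0)] [ 0.5699 -0.1091  0.1943]
clock 16.35 pos [ 0.4946 -0.1091  0.0634] rot [-0.01  0.    0.  ] shift after [-0.01  0.02  0.04] before [-0.01  0.02  0.04] F [-3.   5.9  9. ] w 0.295 gf 43.866557478904724
```

Call:
carry_out:
  commands:
    - [[0.01,0,-0.18,0,-0.15,0],[0.01,0,-0.18,0,-0.15,0],[0.02,0,-0.18,0,-0.15,0],[0.02,0,-0.18,0,-0.15,0],[0.03,0,-0.18,0,-0.15,0],[0.03,0,-0.18,0,-0.15,0],[0.04,0,-0.18,0,-0.15,0],[0.04,0,-0.17,0,-0.15,0],[0.05,0,-0.17,0,-0.15,0],[0.06,0,-0.17,0,-0.15,0],[0,0,0,0,0,0]]

```text
clock: 17.27
position: [0.511, -0.1088, 0.1324]
ee_rot: [0.997, 0.0, -0.081, -0.001]
ft_force: [-5.0, 5.7, 0.2]
grip_width: 0.29
grasp_force: 44.8
```

```bash
sed -i 's/^N=22/N=12/; s/-20\*s/-11*s/' arc.py; python3 arc.py|sed 's/np.float64//g'; python3 -c "
from h import *
print(get_obs()['joint_pos'].round(2),get_obs()['ft_force'])"
```

```text
r 0.1604173724221432 angle now 29.75787288198129
[(0.06), (-0.0), (-0.17), (0.0), (-0.15), (0.0)] [ 0.5145 -0.1088  0.1388]
[(0.06), (-0.0), (-0.17), (0.0), (-0.15), (0.0)] [ 0.5183 -0.1088  0.1451]
[(0.07), (-0.0), (-0.17), (-0.0), (-0.15), (-0.0)] [ 0.5223 -0.1088  0.1511]
[(0.07), (-0.0), (-0.16), (0.0), (-0.15), (-0.0)] [ 0.5266 -0.1088  0.1569]
[(0.08), (-0.0), (-0.16), (0.0), (-0.15), (-0.0)] [ 0.5312 -0.1088  0.1625]
[(0.08), (-0.0), (-0.16), (-0.0), (-0.15), (0.0)] [ 0.536  -0.1088  0.1679]
[(0.09), (-0.0), (-0.16), (0.0), (-0.15), (-0.0)] [ 0.541  -0.1088  0.1731]
[(0.09), (-0.0), (-0.15), (-0.0), (-0.15), (-0.0)] [ 0.5463 -0.1088  0.178 ]
[(0.1), (-0.0), (-0.15), (-0.0), (-0.15), (-0.0)] [ 0.5518 -0.1088  0.1826]
[(0.1), (-0.0), (-0.15), (0.0), (-0.15), (0.0)] [ 0.5575 -0.1088  0.187 ]
[(0.11), (-0.0), (-0.14), (0.0), (-0.15), (0.0)] [ 0.5634 -0.1088  0.1911]
[(0.11), (-0.0), (-0.14), (-0.0), (-0.15), (0.0)] [ 0.5695 -0.1088  0.1949]
[-0.51  0.38  0.77  1.75 -0.23  1.28 -1.25] [-4.98403327  5.71823102  0.18942502]
```

Tracking well, so I'll carry on to about 61.5°.

Call:
carry_out:
  commands:
    - [[0.06,0,-0.17,0,-0.15,0],[0.06,0,-0.17,0,-0.15,0],[0.07,0,-0.17,0,-0.15,0],[0.07,0,-0.16,0,-0.15,0],[0.08,0,-0.16,0,-0.15,0],[0.08,0,-0.16,0,-0.15,0],[0.09,0,-0.16,0,-0.15,0],[0.09,0,-0.15,0,-0.15,0],[0.1,0,-0.15,0,-0.15,0],[0.1,0,-0.15,0,-0.15,0],[0.11,0,-0.14,0,-0.15,0],[0.11,0,-0.14,0,-0.15,0],[0,0,0,0,0,0],[0,0,0,0,0,0],[0,0,0,0,0,0]]

```text
clock: 18.52
position: [0.5684, -0.108, 0.1944]
ee_rot: [0.985, 0.001, -0.173, -0.001]
ft_force: [-3.0, 7.9, -0.1]
grip_width: 0.296
grasp_force: 46.0
```

```bash
python3 arc.py|head -1
python3 - <<'E'
from h import *
s=camera("side")
cv2.imwrite("pics/e.png",cv2.resize(s[110:230,210:350],None,fx=5,fy=5,interpolation=cv2.INTER_CUBIC)[:,:,::-1])
for th in(55,58,60,62,65):
    t=np.radians(th); L=[]
    for y in(-.0093,-.209):   # lid's free-edge, upper and lower corner
        for h in(.010,0): L.append(((proj("side",[.654-.130*np.cos(t)+h*np.sin(t),y,.0755+.130*np.sin(t)+h*np.cos(t)])-[210,110])*5+2).round(0))
    print(th,*L)
E
```

```text
r 0.16058867153692724 angle now 61.0393373510669
55 [252. 355.] [262. 365.] [392. 254.] [401. 263.]
58 [245. 349.] [255. 358.] [385. 249.] [395. 257.]
60 [240. 345.] [251. 354.] [381. 245.] [390. 253.]
62 [235. 341.] [246. 350.] [376. 242.] [386. 250.]
65 [227. 336.] [238. 344.] [369. 237.] [379. 245.]
```

View pics/e.png

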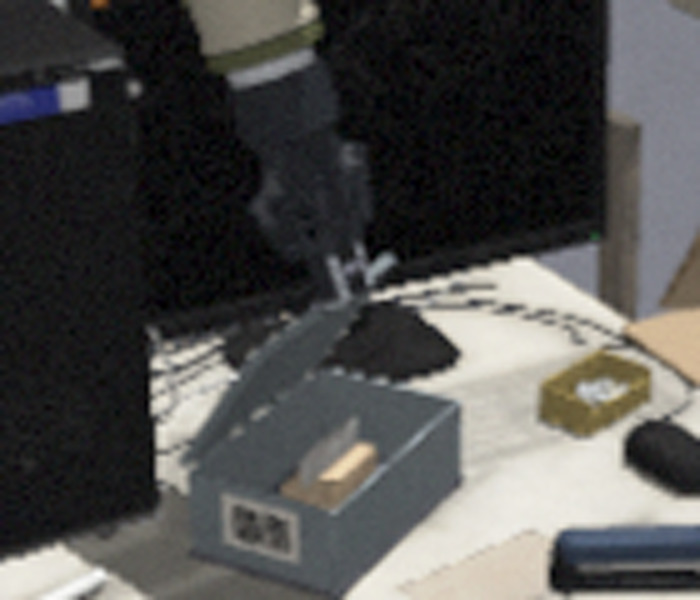

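The lid is open and held by the tab; its underside runs from the hinge at (190,460) up toward the gripper at about (340,290). I'll take one brighter close-up to read the angle.

Run:
```python
from h import *
s=camera("side")[150:210,240:300]
s=cv2.resize(s,None,fx=10,fy=10,interpolation=cv2.INTER_CUBIC); s=(255*(s/255.)**.45).astype(np.uint8)
cv2.imwrite("pics/f.png",s[:,:,::-1])
pp=lambda X:((proj("side",X)-[240,150])*10+4.5).round(0)
print("hinge L,R",pp([.654,-.0093,.0755]),pp([.654,-.209,.0755]))
for th in(50,55,60,65,70):
    t=np.radians(th); L=[]
    for r,y in((.130,-.0093),(.130,-.209),(.157,-.096),(.172,-.109)): L.append(pp([.654-r*np.cos(t),y,.0755+r*np.sin(t)]))
    print(th,*L)
```

```text
hinge L,R [ 70. 541.] [347. 330.]
50 [247. 352.] [523. 147.] [413. 217.] [453. 181.]
55 [225. 330.] [503. 126.] [387. 190.] [424. 151.]
60 [202. 308.] [481. 107.] [359. 166.] [394. 124.]
65 [177. 289.] [459.  90.] [330. 143.] [363. 100.]
70 [152. 272.] [435.  75.] [300. 123.] [330.  78.]
```

View pics/f.png

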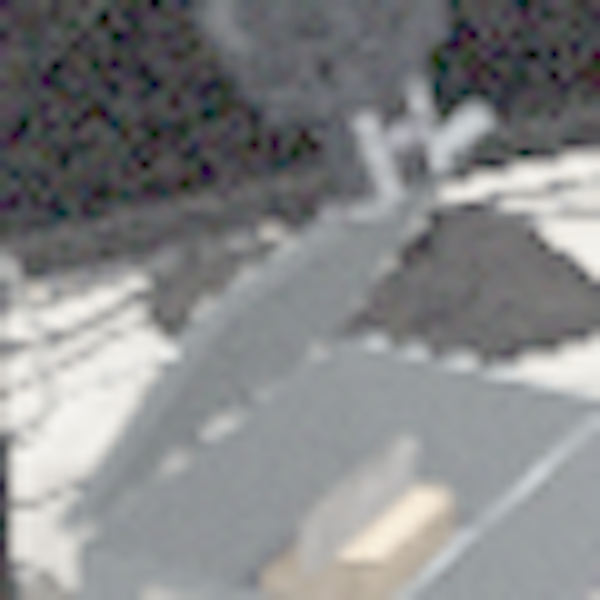

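The close-up puts the lid's left free corner at about (195,312), with the free edge passing (270,250) and (340,208). Together with the hand's travel that means the lid is about 57–57.5° open, so I'll raise it another 2.6°.

Call:
carry_out:
  commands:
    - [[0.03,0,-0.035,0,0,0],[0.05,0,-0.06,0,0,0],[0.035,0,-0.04,0,0,0],[0,0,0,0,0,0],[0,0,0,0,0,0],[0,0,0,0,0,0],[0,0,0,0,0,0]]

```text
clock: 19.2
position: [0.5746, -0.1079, 0.1977]
ee_rot: [0.985, 0.001, -0.173, -0.001]
ft_force: [-3.0, 7.5, -1.0]
grip_width: 0.291
grasp_force: 45.9
```

Run:
```python
from h import *
o=get_obs(); R=Rn.from_quat(o["ee_rot"]); g=o["position"]-R.apply([0,0,.0171])
print(o["position"],o["ft_force"],np.degrees(np.arctan2(g[2]-.0755,.654-g[0]))-1.8, np.hypot(g[2]-.0755,.654-g[0]))
im=camera("top").astype(int)[155:195,220:245]; v,u=np.nonzero((im[...,0]-im[...,1]>20)&(im[...,0]-im[...,2]>20)); print("scanner nose",u.mean()+220,v.mean()+155)
# free edge in side view: strongest vertical change near the expected columns
s=cv2.cvtColor(camera("side"),cv2.COLOR_RGB2GRAY).astype(int)
for c in(262,266,270,274): print(c,s[164:190,c])
```

```text
[ 0.57462218 -0.10787838  0.19769058] [-2.98083657  7.51734597 -0.95515322] 60.191119936637605 0.15660731737885453
scanner nose 231.88235294117646 175.11764705882354
262 [ 7  6 18 12 18 33 31 27 18 37 53 45 52 80 82 83 71 67 67 64 64 67 66 68
 66 69]
266 [ 15  16   6  15  26  30  31  28  71 115  92  87  83  75  67  70  69  70
  68  69  65  68  68  71  80  96]
270 [ 19  18  11  28  30  29  33  64  86  95 106  67  66  65  68  67  69  71
  67  71  67  80  85  83  81  81]
274 [ 52  38  37  34  44  85 107  68  65  64  68  69  70  69  68  68  72  79
  49  53  88  84  84  83  83  81]
```

```bash
python3 -c "
from workcell import *
print(hand_in())"
```

```text
the job is handed in; nothing more can be done
None
```

The job is handed in: I held the scanner about 8 cm from the label for over two seconds and laid it flat on the bench, and the gripper is holding the lid at about 60° (59–60° by image and arm position).

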